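Screw the gearbox filler plug home

TASK

Take the wide flat driver out of its wooden stand, set its blade in the slot of the filler plug on top of the small gearbox and screw the plug in clockwise, keeping the blade seated, until it stops fully home. Then hang the driver back in the big hole of its stand and let go; leave the loose gear, bearing and piston where they are.

Things in the scene. Friction and masses are not known exactly. Their poses are not given: they have to be found in the camera images.
- stand: fixed wooden block, 60 x 110 x 70 mm high; origin at the centre of its underside, z up. A round hole 26 mm wide and 66 mm deep opens in the middle of its top (on the z axis); two 12 mm holes, 36 mm to either side along y, stay empty.
- driver_handle (a point): loose flat driver, 0.14 kg, hanging blade down in the stand's middle hole; the point is the middle of its black handle. Six-sided handle, 26 mm across flats, 38 mm up and down from here, 8 mm cap on top. Flats face along x and 60 degrees to either side. Below it a collar, 34 mm diameter, whose underside (44 mm below this point) rests on the stand. z up the driver, x along the blade's width.
- driver_tip (a point): middle of the end of the driver's blade, 104 mm below the middle of the handle. Blade 16 mm wide (x), 3 mm thick (y), 20 mm high, thinned to 2 mm over the last 2 mm; above it a round shank of 10 mm diameter. z points up the driver.
- boss_rim (a point): centre of the top rim, z up, of the round boss on a small grey gearbox fixed to the bench (rim 51 mm above the bench, 40 mm outside diameter). The rim's mouth is 25 mm wide and narrows like a funnel over 5 mm to a bore of 19 mm, in which the plug sits, concentric. Its top begins 6 to 8 mm below the rim (2 to 3.2 rad before home) and comes to a firm stop, home, 10.8 mm below the rim.
- plug_top (a point): centre of the top of the steel filler plug, z up; sinks with it but does not turn with it, so does not show the slot's direction, which differs each time. Plug 19 mm across; one straight slot right across its centre, 6 mm wide, 5 mm deep. Turned clockwise from above it sinks 1.5 mm per radian; turning takes about 0.05 N m, and it stays where it is left.
- loose_gear_mid (a point): loose steel gear lying flat, 68 mm across, 18 mm high; bystander, stays where it is; the point is its centre, half-way up
- loose_bearing_mid (a point): loose ball bearing lying flat, 62 mm across, 16 mm high; bystander, stays where it is; the point is its centre, half-way up
- loose_piston_mid (a point): loose piston standing upright, 73 mm across, 55 mm high; bystander, stays where it is; the point is its centre, half-way up
There are look-alikes about, which are no part of the job. Leave any purple look-alike of the part that bears driver_handle alone.

How it is judged (in metres and radians):
On the way, in this order (a step that is already met when the one before it is completed fails the run):
1. the blade is seated in the slot of the plug, before the plug is home (z of driver_tip in the frame of plug_top below -0.002 m and horizontal distance between driver_tip and plug_top below 0.006 m and angle between driver_tip's own z axis and vertical below 0.2 rad and not (z of plug_top in the frame of boss_rim below -0.0104 m)), for 0.1 s.
2. the plug is home, with the blade still seated in its slot (z of driver_tip in the frame of plug_top below -0.002 m and horizontal distance between driver_tip and plug_top below 0.006 m and angle between driver_tip's own z axis and vertical below 0.2 rad and z of plug_top in the frame of boss_rim below -0.0104 m), for 0.1 s.
At the end, for the whole second after the job is handed in: The plug's top is at least 10.4 mm below the boss rim (home is 10.8 mm), and the driver hangs upright (within 0.1 rad) in the stand's middle hole, collar on the top within 4 mm, axis within 10 mm of the hole's, released (z of plug_top in the frame of boss_rim below -0.0104 m and horizontal distance between each of driver_handle, driver_tip and stand below 0.01 m and angle between driver_handle's own z axis and vertical below 0.1 rad and z of driver_handle in the frame of stand below 0.118 m); the robot touches nothing.
It fails at once if the loose gear, bearing or piston was moved more than 25 mm (distance of any of loose_gear_mid, loose_bearing_mid, loose_piston_mid from where it was at the start of the episode above 0.025 m).
It also fails if it takes over 72 s, if anything falls off the work surface, if the arm or the gripper's body presses on something with over 40 N, if the wrist force passes 120 N, or if a joint passes its speed limit or range.

ROBOT

A 6-joint arm with a two-finger parallel gripper is mounted at the origin on a cart in front of the work surface, level with it; the furniture and walls round the work are solid. World frame = base frame: x ahead of the robot, y to its left, z up, the work surface at z = 0. Lengths are in m, angles in degrees, forces in N, time in s.
With the tool pointing down it reaches from about 0.35 to 0.925 m from the base axis. Payload 6.4 kg.
Tool frame: the origin (TCP) lies between the finger pads; the fingertips stand 19 mm ahead of it and the grasp point (between the pads) is the TCP (arm.tcp_to_tips is the distance from the TCP to the fingertips, in m); x points along the fingers, z is the direction in which the jaws open and shut, and the axes are right-handed (so a half turn about x gives the same grasp; the last joint's range is limited). The gripper opens to 94 mm and grips with 3 to 60 N. Pads are 16 mm wide; open, the fingers measure 119 mm over their backs; the gripper's body (75 mm by 177 mm) begins 78 mm behind the grasp point.
Start: joints at [57.175, 14.043, 89.255, -0, 76.702, -9.975], TCP at [0.252, 0.599, 0.224] pointing down, gripper open.
Joint ranges: [-179.41, 179.41], [-58.25, 129.5], [7.25, 145.43], [-54.29, 234.29], [11.92, 165.04], [-157.13, 157.13]. Speed limits (degrees/s): [147.25, 147.25, 180, 180, 180, 180].

INTERFACE

Orientations are given as [roll, pitch, yaw] about the fixed x, y, z axes, in that order (R = Rz(yaw) Ry(pitch) Rx(roll)).
In Python, from plant import arm gives the robot as it stands.
- The arm moves only by the shell command python3 -m creep 'ROWS' [FORCE]. ROWS is JSON, a list of rows, each a list of 5 numbers: the shift along the tool's x, y, z in mm, then the turn about the tool's x in degrees, then the finger opening in mm, from 0 to 94. A call has 1 to 10 rows; each row shifts and turns the commanded pose from where the row before left it, along the tool's axes as they then stand; what a row does not reach is not made up. A row lasts 1/12 s, in which the tool goes at most 41.7 mm and 7.16 degrees, less where a joint would pass 70% of its speed; a pose out of reach is approached as far as the arm can. A call is refused whole if a number of a shift passes 41.7 or a number of a turn 7.16, either way. A call with a gripper value outside its range is refused whole. The fingers move at their own pace and stop on an object; FORCE is the grip in N (left out, the last holds). Time passes only in rows, so rows that do not move let the fingers close. It gives the time, the measured TCP pose, the force and the opening at its end, in the units of the state.
- arm.get_state(): the state, without advancing time (a new reading comes with each control period).
- arm.grab_frame(name): name is "side" or "top"; returns the picture (400x640x3 uint8, red, green, blue); there is no depth.
- arm.camera_params(name): a dict with "vertical_fov" (degrees; the focal length in pixels is half the picture's height over the tangent of half this angle, whatever the lens; pixels are square), "cx", "cy" (the principal point, pixels), "origin" and "rotation" of the camera in the world. Camera axes: x right, y up, looking along -z (the intrinsics and any distortion apply to the point x, -y, -z); pixel columns grow to the right and rows downward; lengths in m; the calibration is good to about 2 mm. A picture is of the moment at which its call begins. camera_params takes no time and is no camera call.
- arm.sign_off(): hands the job in, once; it reports no verdict.
The state is a dict: "time_s": time; "joint_positions": joint angles; "qvel": joint speeds; "effort": joint torques, N m; "eef_pos": TCP position; "ee_rot": TCP orientation; "force": force on the tool from outside, world axes, zero at the start; "torque": the same for the moment, N m; "width": opening from 0.0 (shut) to 1.0 (fully open).
Only numpy, scipy, OpenCV 4.12 (cv2) and the standard library are available. Lean on these libraries where they do the work, as an engineer would, in place of code of your own. Each camera call takes 0.05 s, during which the arm holds its last target. There are 200 camera calls.

## Working session

There is one attempt and no reset: what is moved stays moved. The work goes in short steps, Python scripts to look and compute and a shell command to move; the robot and the scene stay as the last step left them, time stands still between calls to the robot, and variables do not carry over. Pictures are saved under pics/ and viewed, about 8 in all and at most 12, crops included, and the job is handed in when it is done.

```bash
mkdir -p pics; python3 - <<'E'
from plant import arm
import cv2
print(arm.get_state())
for n in("side","top"):
    print(n,arm.camera_params(n))
    cv2.imwrite(f"pics/{n}0.png",arm.grab_frame(n)[:,:,::-1])
E
```

```text
{'time_s': 0.0, 'joint_positions': array([ 5.71752972e+01,  1.40836257e+01,  8.93228180e+01, -1.84153377e-03,
        7.67009304e+01, -9.97591597e+00]), 'qvel': array([ 0.12513826,  0.03998846,  0.02649026,  0.05220199, -0.01977875,
       -0.07264648]), 'effort': array([-5.76003840e-04, -4.15834951e+01, -3.14606380e+01,  6.85164286e-02,
        3.32771195e-02, -1.16275019e-04]), 'eef_pos': array([0.25210193, 0.59852244, 0.22337047]), 'ee_rot': array([ 170.97987685,   89.89261092, -121.86848469]), 'force': array([-0.61670052,  0.14461706, -0.38691375]), 'torque': array([-0.01236399,  0.0220844 , -0.01979225]), 'width': 0.9998180222205967}
side {'vertical_fov': 48.28990339118605, 'cx': 315.9046816227807, 'cy': 200.02661897793982, 'origin': array([0.58917524, 1.01228917, 0.54096146]), 'rotation': array([ 65.2870431 ,   0.22219918, 178.99343323])}
top {'vertical_fov': 57.907400159296984, 'cx': 320.63573861686496, 'cy': 197.83139973351066, 'origin': array([0.53861575, 0.03914557, 0.96348132]), 'rotation': array([  2.86000828,   0.58058728, -90.57389036])}
```

View pics/side0.png

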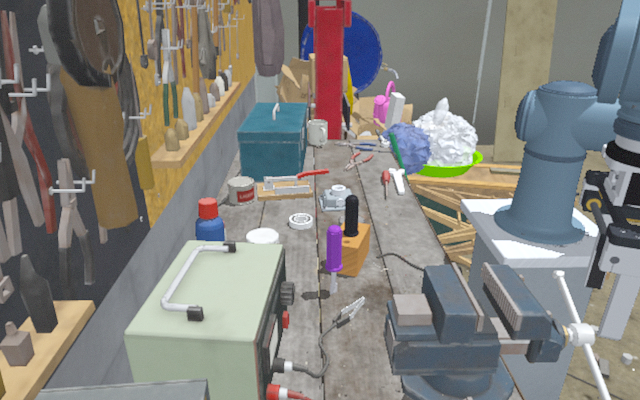

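View pics/top0.png

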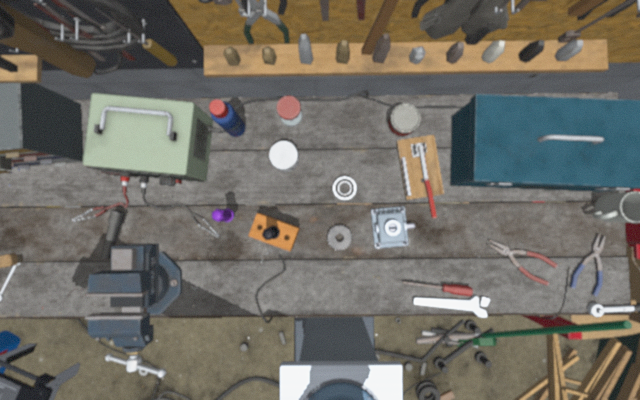

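The side view shows the black driver in its stand at about (351,220), with the purple look-alike at (334,250) and the gearbox at (335,197). The top view shows the stand at (273,231) and the gearbox boss at (392,228). The gear is at (339,237), the bearing at (344,188) and the piston at (283,155).

```bash
cat > h.py <<'E'
from plant import arm
import numpy as np, cv2
from scipy.spatial.transform import Rotation as R
def cam(n):
    p=arm.camera_params(n); f=200/np.tan(np.radians(p["vertical_fov"]/2))
    return f,p["cx"],p["cy"],np.array(p["origin"]),R.from_euler("xyz",p["rotation"],degrees=True).as_matrix()
def ray(n,u,v):
    f,cx,cy,o,M=cam(n); return o,M@np.array([(u-cx)/f,-(v-cy)/f,-1])
def atz(n,u,v,z):
    o,d=ray(n,u,v); return o+d*(z-o[2])/d[2]
def proj(n,P):
    f,cx,cy,o,M=cam(n); q=M.T@(np.array(P)-o); return cx+f*q[0]/-q[2], cy-f*q[1]/-q[2]
def tri(u1,v1,u2,v2):
    a,b=ray("top",u1,v1); c,d=ray("side",u2,v2)
    s=np.linalg.lstsq(np.c_[b,-d],c-a,rcond=None)[0]; p,q=a+s[0]*b,c+s[1]*d
    return (p+q)/2, np.linalg.norm(p-q)
def avg(n,k=6): return np.mean([arm.grab_frame(n).astype(float) for _ in range(k)],0).astype(np.uint8)[:,:,::-1]
def crop(im,x,y,w,h,s): return cv2.resize(im[y:y+h,x:x+w],None,fx=s,fy=s,interpolation=cv2.INTER_CUBIC)
E
python3 - <<'E'
from h import *
t=avg("top");s=avg("side")
cv2.imwrite("pics/t_avg.png",t);cv2.imwrite("pics/s_avg.png",s)
a=crop(t,240,200,70,55,5.7);b=crop(t,365,200,55,55,5.7)   # top row
c=crop(s,305,180,80,115,4.6)[:,:]; 
top=np.hstack([a[:313],b[:313]]); 
c1=crop(s,305,175,80,55,5);c2=crop(s,325,190,60,55,5)
bot=np.hstack([c1,c2]); bot=np.pad(bot,((0,0),(0,max(0,top.shape[1]-bot.shape[1])),(0,0)));print(a.shape,b.shape)
cv2.imwrite("pics/c1.png",np.vstack([np.pad(top,((0,0),(0,bot.shape[1]-top.shape[1]),(0,0))),bot]))
E
```

```text
(314, 399, 3) (314, 314, 3)
```

View pics/c1.png

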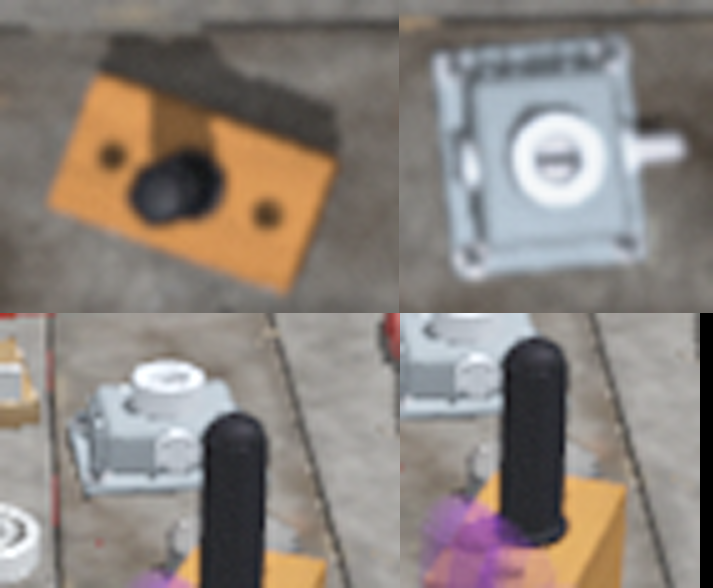

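Crop contents: the stand's small holes are at crop (113,156) and (267,214), and the boss is at (558,158) with a roughly horizontal slot. I'll compute the poses and check them against the side camera.

```bash
python3 - <<'E'
from h import *
np.set_printoptions(precision=4,suppress=True)
g=lambda X,Y,x0,y0,s=5.7:((X+.5)/s-.5+x0,(Y+.5)/s-.5+y0)
h=[atz("top",*g(X,Y,240,200),.07) for X,Y in((113,156),(267,214))]
c=[atz("top",*g(X,Y,240,200),.07) for X,Y in((100,73),(338,155),(287,292),(48,205))]
print("holes",h,np.linalg.norm(h[0]-h[1])); print("corners",c,[np.linalg.norm(c[i]-c[i-1]) for i in range(4)])
S=(h[0]+h[1])/2; C=np.mean(c,0); d=h[0]-h[1]
print("stand",S,C,"y-axis yaw",np.degrees(np.arctan2(d[1],d[0])), np.degrees(np.arctan2(*(c[0]-c[1])[1::-1])))
b=atz("top",*g(159,158,365,200),.051); print("boss",b)
print("side proj: boss",proj("side",b)," handle top",proj("side",[*C[:2],.160])," collar",proj("side",[*C[:2],.07]))
# side measured: boss crop1 (170,378-313), handle top crop2(535-400,345-313)
print(g(170,65,305,175,5), g(135,32,325,190,5))
print("boss tri",tri(*g(159,158,365,200),*g(168,65,305,175,5)))
for n,u,v,z in(("gear",339,237,.018),("bearing",344.5,188,.016),("piston",283,155,.055)): print(n,atz("top",u,v,z))
s=arm.get_state(); M=R.from_euler("xyz",s["ee_rot"],degrees=True).as_matrix();print(M)
t=cv2.imread("pics/t_avg.png"); cv2.imwrite("pics/c2.png",np.hstack([crop(t,378,213,30,30,13),crop(t,255,215,40,39,10)]))
E
```

```text
holes [array([0.5129, 0.1996, 0.07  ]), array([0.4873, 0.133 , 0.07  ])] 0.0714069644063393
corners [array([0.5489, 0.2052, 0.07  ]), array([0.5124, 0.1021, 0.07  ]), array([0.4537, 0.1245, 0.07  ]), array([0.4921, 0.2279, 0.07  ])] [np.float64(0.06119348310785948), np.float64(0.1093939028027663), np.float64(0.06286052844767231), np.float64(0.11020634819225647)]
stand [0.5001 0.1663 0.07  ] [0.5018 0.1649 0.07  ] y-axis yaw 68.94925786683484 70.50908587084496
boss [ 0.5083 -0.1318  0.051 ]
side proj: boss (np.float64(338.3725722343193), np.float64(187.85575980620158))  handle top (np.float64(351.3894545341614), np.float64(195.69549529412276))  collar (np.float64(350.1707791634303), np.float64(233.55456072824424))
(338.6, 187.6) (351.6, 196.0)
boss tri (array([ 0.5085, -0.1317,  0.0518]), np.float64(0.00047728139071031623))
gear [0.4833 0.0015 0.018 ]
bearing [ 0.6112 -0.0147  0.016 ]
piston [0.6938 0.1422 0.055 ]
[[ 0.     -0.9215  0.3883]
 [ 0.      0.3883  0.9215]
 [-1.     -0.      0.    ]]
```

View pics/c2.png

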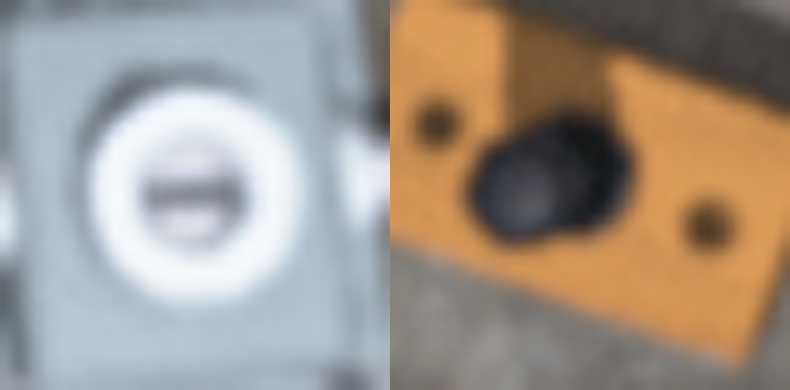

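The views agree to under 1 mm. The slot runs along about 90–93° in world axes. Next I check the clearances and plan the approach.

```bash
cat >> h.py <<'E'
np.set_printoptions(precision=4,suppress=True)
def plan(xyz,psi=None,com=True):
    """total tool-frame shift (mm, current tool axes) and turn (deg, +cw) to reach target with tool down"""
    s=arm.get_state(); M=R.from_euler("xyz",s["ee_rot"],degrees=True).as_matrix()
    p=np.degrees(np.arctan2(M[1,2],M[0,2])); sh=M.T@(np.array(xyz)-s["eef_pos"])*1000
    turn=None if psi is None else (p-psi+180)%360-180
    print("pos",s["eef_pos"],"psi %.2f"%p,"down",M[:,0],"j",s["joint_positions"].round(1),"w mm %.1f"%(94*s["width"]),"F",s["force"],"T",s["torque"],"t",s["time_s"])
    print("SHIFT",sh.round(1),"TURN",turn)
E
python3 - <<'E'
from h import *
print("cap",tri(267.3,233.7,351.6,197.5))
print("vise",tri(128,258,450,285))
print("purple",tri(223,214.5,334,229))
print("box",tri(172,105,225,250))
plan([.252,.599,.36],100)
plan([.5018,.1655,.36],100)
E
```

```text
cap (array([0.5008, 0.1665, 0.1566]), np.float64(0.0010971617714965723))
vise (array([0.4202, 0.4855, 0.16  ]), np.float64(0.06026571369927723))
purple (array([0.5438, 0.2706, 0.1389]), np.float64(0.0005780412364605776))
box (array([0.7588, 0.3737, 0.1668]), np.float64(0.06065707668261065))
pos [0.2524 0.599  0.2245] psi 67.15 down [ 0.  0. -1.] j [ 57.2  14.   89.3  -0.   76.7 -10. ] w mm 93.7 F [ 0.5169 -0.059   0.2384] T [-0.0003 -0.0513  0.0357] t 0.7
SHIFT [-135.5    0.4   -0.2] TURN -32.849556047802935
pos [0.2524 0.599  0.2245] psi 67.15 down [ 0.  0. -1.] j [ 57.2  14.   89.3  -0.   76.7 -10. ] w mm 93.7 F [ 0.5169 -0.059   0.2384] T [-0.0003 -0.0513  0.0357] t 0.7
SHIFT [-135.5 -398.2 -302.6] TURN -32.849556047802935
```

```bash
python3 -m creep '[[-35,0,0,0,94],[-35,0,0,0,94],[-35,0,0,0,94],[-30,0,0,0,94],[0,-28,-21,0,94],[0,-28,-21,0,94],[0,-28,-21,0,94],[0,-28,-21,0,94],[0,-28,-21,0,94],[0,-28,-21,0,94]]' && python3 -m creep '[[0,-28,-21,0,94],[0,-28,-21,0,94],[0,-28,-21,0,94],[0,-28,-21,0,94],[0,-28,-21,0,94],[0,-28,-21,0,94],[0,-28,-21,0,94],[0,-28,-21,0,94],[0,0,0,-7,94],[0,0,0,-7,94]]' && python3 -m creep '[[0,0,0,-7,94],[0,0,0,-7,94],[0,0,0,-5,94],[0,0,0,0,94],[0,0,0,0,94]]'; python3 -c "
from h import *
plan([.501,.166,.118],100)"
```

```text
time_s: 1.53
eef_pos: [0.3588, 0.4162, 0.3596]
ee_rot: [-37.7, 90.0, 29.5]
force: [0.6, -0.4, 0.4]
width: 0.999
time_s: 2.37
eef_pos: [0.5003, 0.174, 0.3593]
ee_rot: [106.3, 90.0, -172.5]
force: [1.1, -0.0, -0.3]
width: 1.0
time_s: 2.78
eef_pos: [0.4995, 0.1758, 0.3596]
ee_rot: [-89.4, 90.0, 10.6]
force: [-0.7, -0.2, 0.2]
width: 0.998
pos [0.4995 0.1758 0.3596] psi 100.01 down [ 0.0002  0.     -1.    ] j [  7.1  -7.   97.3   0.   89.6 -92.9] w mm 93.8 F [-0.7409 -0.2443  0.1931] T [ 0.0174  0.0188 -0.078 ] t 2.7833
SHIFT [241.6   0.3 -10. ] TURN 0.014707241974463159
```

```bash
python3 -m creep '[[30,0,-5,0,94],[35,0,-5,0,94],[35,0,0,0,94],[35,0,0,0,94],[35,0,0,0,94],[30,0,0,0,94],[25,0,0,0,94],[16,0,0,0,94],[0,0,0,0,94],[0,0,0,0,94]]' ; python3 -c "
from h import *
plan([.501,.166,.118],100)"
python3 -m creep '[[0,0,0,0,40],[0,0,0,0,40],[0,0,0,0,40],[0,0,0,0,40],[0,0,0,0,15],[0,0,0,0,15],[0,0,0,0,15],[0,0,0,0,15],[0,0,0,0,15],[0,0,0,0,15]]' 30; python3 -c "
from h import *
plan([.501,.166,.118],100)
t=avg('top');s=avg('side')
cv2.imwrite('pics/g1.png',np.hstack([crop(t,235,195,80,80,5),crop(s,310,150,80,80,5)]))"
```

```text
time_s: 3.62
eef_pos: [0.5008, 0.166, 0.1181]
ee_rot: [87.1, 89.9, -172.8]
force: [0.6, -0.7, -0.3]
width: 1.0
pos [0.5008 0.166  0.1181] psi 100.08 down [-0.0016 -0.0002 -1.    ] j [  6.    4.9 111.5  -0.   63.6 -94.1] w mm 94.0 F [ 0.6125 -0.6713 -0.2937] T [0.0608 0.0207 0.0707] t 3.6167
SHIFT [ 0.1 -0.1 -0. ] TURN 0.08306967851370928
time_s: 4.45
eef_pos: [0.5012, 0.166, 0.1184]
ee_rot: [119.8, 90.0, -140.1]
force: [-0.3, -1.7, 1.5]
width: 0.331
pos [0.5012 0.166  0.1184] psi 100.15 down [-0.0001 -0.0001 -1.    ] j [  6.    4.9 111.5  -0.   63.6 -94.1] w mm 31.1 F [-0.3099 -1.6606  1.4534] T [-0.3008 -0.0961  0.0071] t 4.45
SHIFT [0.4 0.2 0.1] TURN 0.15130271958719277
```

View pics/g1.png

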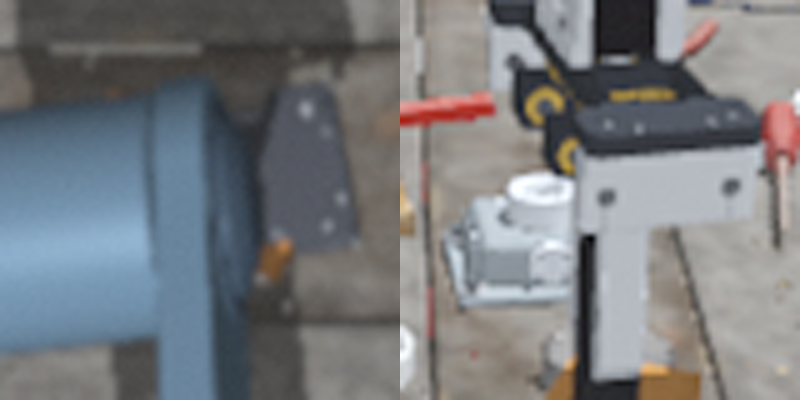

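The gripper is around the handle. I check whether the opening has settled at 26 mm, the flat-to-flat width.

```bash
python3 -m creep '[[0,0,0,0,15],[0,0,0,0,15],[0,0,0,0,15]]' 30; python3 -c "
from h import *
plan([.501,.166,.118],100)"
```

```text
time_s: 5.3
eef_pos: [0.5012, 0.166, 0.1184]
ee_rot: [71.6, 90.0, 171.8]
force: [0.0, -0.0, -1.4]
width: 0.312
pos [0.5012 0.166  0.1184] psi 100.15 down [-0.0002  0.     -1.    ] j [  6.    4.9 111.5   0.   63.6 -94.1] w mm 29.4 F [ 0.0426 -0.0231 -1.3652] T [0.0555 0.0076 0.0108] t 5.3
SHIFT [0.4 0.2 0. ] TURN 0.14955900300651592
```

29.4 mm means the jaws sit near the hexagon's corners, so the flats are about 20–40° away. I reopen, turn 30°, and probe again gently.

```bash
python3 -m creep '[[0,0,0,0,50],[0,0,0,0,50],[0,0,0,0,50],[0,0,0,7,50],[0,0,0,7,50],[0,0,0,7,50],[0,0,0,7,50],[0,0,0,2,50],[0,0,0,0,50],[0,0,0,0,50]]' 8; python3 -m creep '[[0,0,0,0,20],[0,0,0,0,20],[0,0,0,0,20],[0,0,0,0,20],[0,0,0,0,20],[0,0,0,0,20],[0,0,0,0,20],[0,0,0,0,20],[0,0,0,0,20],[0,0,0,0,20]]' 8; python3 -m creep '[[0,0,0,0,20],[0,0,0,0,20],[0,0,0,0,20],[0,0,0,0,20]]' ;python3 -c "
from h import *
plan([.501,.166,.118],70)"
```

```text
time_s: 6.13
eef_pos: [0.5013, 0.166, 0.1185]
ee_rot: [-57.6, 90.0, 12.6]
force: [0.0, 0.3, -0.1]
width: 0.53
time_s: 6.97
eef_pos: [0.5012, 0.166, 0.1184]
ee_rot: [-169.3, 90.0, -99.2]
force: [0.7, -0.6, 0.0]
width: 0.274
time_s: 7.3
eef_pos: [0.5012, 0.166, 0.1184]
ee_rot: [178.9, 90.0, -111.0]
force: [0.0, -0.7, 0.1]
width: 0.275
pos [0.5012 0.166  0.1184] psi 70.15 down [-0. -0. -1.] j [  6.    4.9 111.5  -0.   63.6 -64.1] w mm 25.9 F [ 0.0472 -0.6539  0.1014] T [-0.1957  0.0111  0.0036] t 7.3
SHIFT [ 0.4  0.2 -0.1] TURN 0.15368912644774468
```

25.9 mm, so it is seated on the flats with the jaws at 70°. I grip firmly, lift, and look at the blade's direction.

```bash
python3 -m creep '[[0,0,0,0,15],[0,0,0,0,15],[0,0,0,0,15],[0,0,0,0,15],[-10,0,0,0,15],[-25,0,0,0,15],[-35,0,0,0,15],[-35,0,0,0,15],[-35,0,0,0,15],[-20,0,0,0,15]]' 45; python3 -m creep '[[-10,0,0,0,15],[0,0,0,0,15],[0,0,0,0,15],[0,0,0,0,15]]';python3 -c "
from h import *
plan([.501,.166,.288],70)
s=avg('side')
tip=[.501,.166,.288-.108]; u,v=proj('side',tip); print(u,v)
cv2.imwrite('pics/s_l.png',s)
cv2.imwrite('pics/l1.png',crop(s,int(u)-35,int(v)-60,70,80,7))"
```

```text
time_s: 8.13
eef_pos: [0.5024, 0.1664, 0.2838]
ee_rot: [-60.1, 89.6, 10.0]
force: [1.0, -0.2, -0.5]
width: 0.273
time_s: 8.47
eef_pos: [0.5002, 0.1659, 0.2861]
ee_rot: [114.5, 89.8, -175.4]
force: [-0.7, -0.5, -1.3]
width: 0.276
pos [0.5002 0.1659 0.2861] psi 70.15 down [-0.0039 -0.0003 -1.    ] j [  6.   -5.2 103.2   0.   82.3 -64.1] w mm 25.9 F [-0.7009 -0.5123 -1.3116] T [ 0.0096  0.0402 -0.0563] t 8.4667
SHIFT [-1.9 -0.7  0.3] TURN 0.14968070340307804
352.09488186393986 187.06031700878157
```

View pics/l1.png

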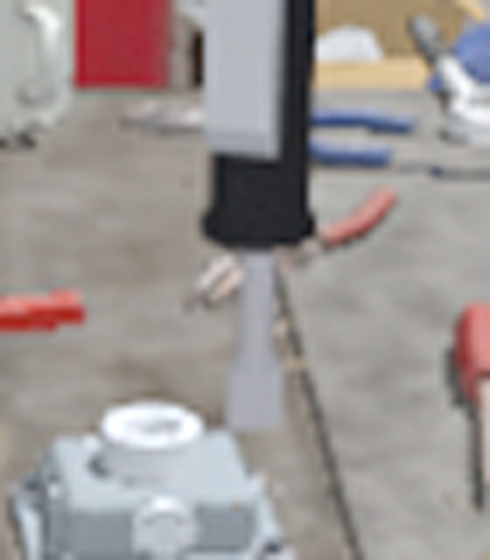

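The blade is broad to the side camera (crop 228–285, tip at row 430), so its width is at about 10° in world axes, jaw direction minus 60°. With that grip the last joint can't make a possible 183° turn, so I put it back and regrasp with the jaws at 10°.

```bash
python3 -m creep '[[25,0,0,0,15],[35,0,0,0,15],[35,0,0,0,15],[30,0,0,0,15],[20,0,0,0,15],[10,0,0,0,15],[5,0,0,0,15],[5,0,0,0,15],[0,0,0,0,15],[0,0,0,0,15]]'; python3 -c "
from h import *
plan([.5012,.166,.119],70)"
```

```text
time_s: 9.6
eef_pos: [0.5022, 0.1662, 0.1247]
ee_rot: [-64.3, 89.9, 5.8]
force: [0.6, -0.3, -1.5]
width: 0.276
pos [0.5022 0.1662 0.1247] psi 70.15 down [ 0.0022  0.0002 -1.    ] j [  6.    4.4 111.3  -0.   64.2 -64.1] w mm 25.9 F [ 0.5738 -0.2599 -1.5336] T [ 0.0276 -0.0206 -0.0226] t 9.6
SHIFT [ 5.7  0.9 -0.5] TURN 0.15479369881626326
```

```bash
python3 -m creep '[[3,0,0,0,15],[2,0,0,0,15],[0,0,0,0,15],[0,0,0,0,15],[0,0,0,0,50],[0,0,0,0,50],[0,0,0,0,50],[0,0,0,0,50],[0,0,0,7,50],[0,0,0,7,50]]'; python3 -m creep '[[0,0,0,7,50],[0,0,0,7,50],[0,0,0,7,50],[0,0,0,7,50],[0,0,0,7,50],[0,0,0,7,50],[0,0,0,4,50],[0,0,0,0,50],[0,0,0,0,50]]';  python3 -c "
from h import *
plan([.501,.166,.118],10)"
python3 -m creep '[[0,0,0,0,20],[0,0,0,0,20],[0,0,0,0,20],[0,0,0,0,20],[0,0,0,0,20],[0,0,0,0,20],[0,0,0,0,20],[0,0,0,0,20],[0,0,0,0,20],[0,0,0,0,20]]' 8; python3 -m creep '[[0,0,0,0,15],[0,0,0,0,15],[0,0,0,0,15],[0,0,0,0,15],[0,0,0,0,15],[0,0,0,0,15]]' 45 ;python3 -c "
from h import *
plan([.501,.166,.118],10)"
```

```text
time_s: 10.43
eef_pos: [0.5013, 0.166, 0.1186]
ee_rot: [-57.2, 90.0, -1.4]
force: [0.1, -0.3, 0.0]
width: 0.533
time_s: 11.18
eef_pos: [0.5013, 0.166, 0.1185]
ee_rot: [-22.4, 90.0, -12.1]
force: [-0.0, 0.2, 0.2]
width: 0.533
pos [0.5013 0.166  0.1185] psi 10.26 down [ 0.0002 -0.     -1.    ] j [  6.    4.9 111.5  -0.   63.6  -4.3] w mm 50.1 F [-0.0217  0.2084  0.1661] T [-0.0035  0.0376  0.0319] t 11.1833
SHIFT [ 0.5  0.1 -0.3] TURN 0.2635268018284478
time_s: 12.02
eef_pos: [0.5011, 0.166, 0.1184]
ee_rot: [-176.3, 90.0, -166.2]
force: [-0.9, -0.4, 0.7]
width: 0.278
time_s: 12.52
eef_pos: [0.5012, 0.166, 0.1184]
ee_rot: [48.7, 90.0, 58.8]
force: [-0.0, 0.5, -0.2]
width: 0.275
pos [0.5012 0.166  0.1184] psi 10.15 down [ 0.      0.0001 -1.    ] j [  6.    4.9 111.5   0.   63.6  -4.1] w mm 25.8 F [-0.0062  0.5047 -0.1773] T [-0.0621  0.1492 -0.0187] t 12.5167
SHIFT [ 0.4  0.  -0.3] TURN 0.14902421471140315
```

```bash
python3 -m creep '[[-10,0,0,0,15],[-25,0,0,0,15],[-35,0,0,0,15],[-35,0,0,0,15],[-25,0,0,0,15],[0,0,0,-7,15],[0,0,0,-7,15],[0,0,0,-7,15],[0,0,0,-7,15],[0,0,0,-7,15]]'; python3 -m creep '[[0,0,0,-7,15],[0,0,0,-7,15],[0,0,0,-7,15],[0,0,0,-7,15],[0,0,0,-7,15],[0,0,0,-7,15],[0,0,0,-5,15],[0,0,0,0,15],[0,0,0,0,15]]'; python3 -c "
from h import *
plan([.5084,-.1317,.249],92)
g=cv2.cvtColor(cv2.imread('pics/t_avg.png'),cv2.COLOR_BGR2GRAY).astype(float)
u0,v0=proj('top',[.5084,-.1317,.044]);print(u0,v0)
big=cv2.resize(g,None,fx=10,fy=10,interpolation=cv2.INTER_CUBIC)
yy,xx=np.mgrid[0:4000,0:6400]; X=(xx+.5)/10-.5;Y=(yy+.5)/10-.5
m=(np.hypot(X-u0,Y-v0)<4.2)
print('range',big[m].min(),big[m].max(), 'mean',big[m].mean())
for k in(20,30,40):
  th=np.percentile(big[m],k); w=m&(big<th); a,b=X[w],Y[w]; c=np.cov(a,b); e,V=np.linalg.eigh(c); v=V[:,1]
  p=atz('top',a.mean(),b.mean(),.044);q=atz('top',a.mean()+v[0]*4,b.mean()+v[1]*4,.044);print(e,p,np.degrees(np.arctan2(*(q-p)[1::-1]))%180)
"
```

```text
time_s: 13.35
eef_pos: [0.5014, 0.1661, 0.2493]
ee_rot: [-36.7, 89.9, 8.8]
force: [-0.1, 0.1, 0.0]
width: 0.275
time_s: 14.1
eef_pos: [0.5014, 0.166, 0.249]
ee_rot: [-86.1, 90.0, 5.9]
force: [-0.2, -0.4, -1.6]
width: 0.274
pos [0.5014 0.166  0.249 ] psi 92.02 down [ 0.0008  0.0001 -1.    ] j [  6.   -3.7 105.6  -0.   78.  -86. ] w mm 25.7 F [-0.1952 -0.4185 -1.5862] T [ 0.0171  0.0053 -0.0149] t 14.1
SHIFT [   0.     3.5 -297.8] TURN 0.018907816374564845
391.9166145480699 227.16450757573813
range 128.50842715566978 235.01296598577676 mean 192.41846070507535
[0.2703 4.1992] [ 0.5074 -0.1343  0.044 ] 89.666990151174
[0.5228 4.6312] [ 0.5074 -0.1338  0.044 ] 89.75255153994979
[0.8754 4.9214] [ 0.5074 -0.1334  0.044 ] 89.90101241898074
```

The slot is at 90°. Moving over the boss.

```bash
python3 -m creep '[[0,1,-30,2,15],[0,0,-35,0,15],[0,0,-35,0,15],[0,0,-35,0,15],[0,0,-35,0,15],[0,0,-35,0,15],[0,0,-35,0,15],[0,0,-30,0,15],[0,0,-19,0,15],[0,0,-9,0,15]]'; python3 -m creep '[[25,3,0,0,15],[25,3,0,0,15],[15,0,0,0,15],[8,0,0,0,15],[0,0,0,0,15],[0,0,0,0,15],[0,0,0,0,15]]'; python3 -c "
from h import *
plan([.508,-.1323,.175],90)
s=avg('side');cv2.imwrite('pics/s_b.png',s)
st=arm.get_state();u,v=proj('side',[.508,-.1325,.051]);print(u,v)
p=st['eef_pos'];print('pred tip',proj('side',p-[0,0,.1084]))
cv2.imwrite('pics/b1.png',crop(s,int(u)-25,int(v)-35,50,60,10))"
```

```text
time_s: 14.93
eef_pos: [0.5019, -0.1344, 0.2488]
ee_rot: [-147.6, 90.0, -57.8]
force: [0.5, 0.0, -0.7]
width: 0.272
time_s: 15.52
eef_pos: [0.497, -0.1321, 0.177]
ee_rot: [-116.5, 89.9, -26.3]
force: [-0.1, -0.9, -1.8]
width: 0.272
pos [ 0.497  -0.1321  0.177 ] psi 90.16 down [ 0.0023 -0.0011 -1.    ] j [ -27.5   -1.6  111.4    0.    70.  -117.7] w mm 25.6 F [-0.1375 -0.9194 -1.7539] T [ 0.0034 -0.0246  0.0018] t 15.5167
SHIFT [  2.  -10.9  -0.2] TURN 0.1603906279812577
338.4497365267633 187.75776146481203
pred tip (np.float64(342.74161688966495), np.float64(182.24591993948198))
```

View pics/b1.png

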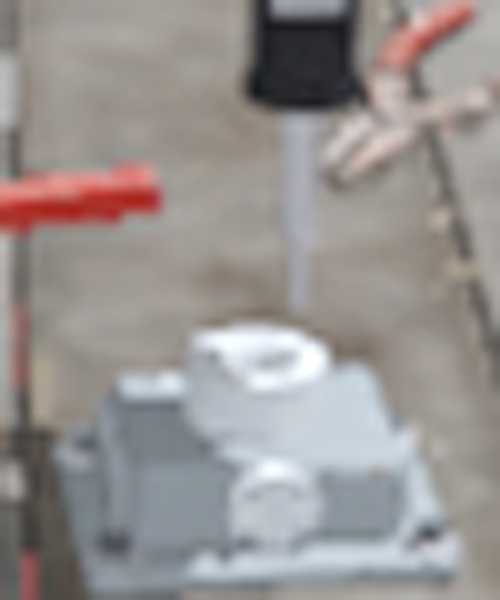

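The tip is edge-on at crop (301,308) and the boss rim is centred near (260,357). The tip prediction matches to 0.1 px. It needs +11 mm in x, then a slow descent.

```bash
python3 -m creep '[[0,-6,0,0,15],[0,-5,0,0,15],[0,0,0,0,15],[6,0,0,0,15],[5,0,0,0,15],[4,0,0,0,15],[3,0,0,0,15],[0,0,0,0,15],[0,0,0,0,15]]'; python3 -c "
from h import *
plan([.508,-.1323,.1510],90)"
```

```text
time_s: 16.57
eef_pos: [0.5068, -0.1319, 0.1571]
ee_rot: [65.0, 90.0, 155.2]
force: [0.6, -0.1, -1.2]
width: 0.277
pos [ 0.5068 -0.1319  0.1571] psi 90.15 down [-0.0006  0.0003 -1.    ] j [ -27.     1.3  110.8   -0.    68.  -117.1] w mm 26.0 F [ 0.6132 -0.0534 -1.1781] T [ 0.0613 -0.0537  0.0323] t 16.5667
SHIFT [ 6.1 -1.2 -0.4] TURN 0.14683435384006316
```

```bash
python3 -m creep '[[0,-1.2,-0.4,0,15],[1,0,0,0,15],[1,0,0,0,15],[1,0,0,0,15],[1,0,0,0,15],[0,0,0,0,15],[0,0,0,0,15]]'; python3 -c "
from h import *
plan([.508,-.1323,.1470],90)"; python3 -m creep '[[1,0,0,0,15],[1,0,0,0,15],[0,0,0,0,15],[0,0,0,0,15]]'; python3 -c "
from h import *
plan([.508,-.1323,.1470],90)"
```

```text
time_s: 17.15
eef_pos: [0.5082, -0.1324, 0.1534]
ee_rot: [68.1, 90.0, 158.3]
force: [-0.5, -0.3, -2.2]
width: 0.276
pos [ 0.5082 -0.1324  0.1534] psi 90.15 down [-0.0002  0.0001 -1.    ] j [ -27.     1.7  110.7   -0.    67.5 -117.1] w mm 25.9 F [-0.5261 -0.3195 -2.2393] T [ 0.0672 -0.0424  0.0091] t 17.15
SHIFT [6.4 0.2 0.1] TURN 0.15110036517415892
time_s: 17.48
eef_pos: [0.5082, -0.1324, 0.1514]
ee_rot: [65.8, 90.0, 156.0]
force: [-0.1, -0.6, -1.9]
width: 0.273
pos [ 0.5082 -0.1324  0.1514] psi 90.15 down [-0.0002  0.0001 -1.    ] j [ -27.     1.9  110.8   -0.    67.3 -117.1] w mm 25.7 F [-0.1101 -0.6353 -1.8754] T [ 0.0265 -0.0034  0.0101] t 17.4833
SHIFT [4.4 0.2 0.1] TURN 0.15040885399315584
```

```bash
for i in 1 2; do :; done; python3 -m creep '[[1,0,0,0,15],[1,0,0,0,15],[0,0,0,0,15],[0,0,0,0,15]]'; python3 -m creep '[[0.7,0,0,0,15],[0.7,0,0,0,15],[0,0,0,0,15],[0,0,0,0,15]]';python3 -m creep '[[0.6,0,0,0,15],[0.6,0,0,0,15],[0,0,0,0,15],[0,0,0,0,15]]'; python3 -c "
from h import *
plan([.508,-.1323,.1470],90)"
```

```text
time_s: 17.82
eef_pos: [0.5082, -0.1323, 0.1493]
ee_rot: [61.0, 90.0, 151.2]
force: [-1.1, 0.1, -1.1]
width: 0.271
time_s: 18.15
eef_pos: [0.5084, -0.1324, 0.1483]
ee_rot: [-124.0, 90.0, -33.8]
force: [0.2, -0.8, 0.6]
width: 0.281
time_s: 18.48
eef_pos: [0.5085, -0.1325, 0.148]
ee_rot: [-126.1, 90.0, -35.9]
force: [-1.6, 0.6, 6.5]
width: 0.278
pos [ 0.5085 -0.1325  0.148 ] psi 90.16 down [ 0.0002 -0.0002 -1.    ] j [ -27.     2.2  110.9   -0.    66.9 -117.1] w mm 26.1 F [-1.6194  0.5581  6.4808] T [ 0.4349  0.6239 -0.0061] t 18.4833
SHIFT [1.  0.5 0.2] TURN 0.155393335396667
```

Contact is at 11.4 mm below the rim, deeper than the plug top can be (8 mm at most), so the blade is on the slot floor. I turn clockwise, following the sink.

```bash
python3 -m creep '[[0,0,0,6,15],[0,0,0,6,15],[0.1,0,0,6,15],[0.15,0,0,6,15],[0.15,0,0,6,15],[0.15,0,0,6,15],[0.15,0,0,6,15],[0.15,0,0,6,15],[0,0,0,0,15],[0,0,0,0,15]]' 50; python3 -c "
from h import *
plan([.508,-.1323,.1470],90)"
```

```text
time_s: 19.32
eef_pos: [0.5086, -0.1329, 0.1471]
ee_rot: [-111.3, 89.9, -69.1]
force: [-1.5, -0.2, 5.7]
width: 0.276
pos [ 0.5086 -0.1329  0.1471] psi 42.16 down [ 0.0005 -0.0013 -1.    ] j [-27.    2.3 110.9  -0.1  66.7 -69.1] w mm 26.0 F [-1.5031 -0.1955  5.7276] T [-0.0627  0.6092  0.0422] t 19.3167
SHIFT [ 0.1  0.9 -0. ] TURN -47.8423939365112
```

```bash
python3 -m creep '[[0.16,0,0,6,15],[0.16,0,0,6,15],[0.16,0,0,6,15],[0.16,0,0,6,15],[0.16,0,0,6,15],[0.16,0,0,6,15],[0.16,0,0,6,15],[0.16,0,0,6,15],[0,0,0,0,15],[0,0,0,0,15]]'; python3 -c "
from h import *
plan([.508,-.1323,.1470],90)"; python3 -m creep '[[0.16,0,0,6,15],[0.16,0,0,6,15],[0.16,0,0,6,15],[0.16,0,0,6,15],[0.16,0,0,6,15],[0,0,0,0,15],[0,0,0,0,15]]'; python3 -c "
from h import *
plan([.508,-.1323,.1470],90)"
```

```text
time_s: 20.15
eef_pos: [0.5085, -0.1334, 0.1459]
ee_rot: [-80.4, 89.9, -86.2]
force: [-2.4, -1.6, 4.2]
width: 0.275
pos [ 0.5085 -0.1334  0.1459] psi -5.83 down [ 0.0002 -0.0024 -1.    ] j [-27.    2.3 111.   -0.1  66.6 -21.1] w mm 25.9 F [-2.4311 -1.612   4.2034] T [-0.5425  0.7601 -0.013 ] t 20.15
SHIFT [-1.1  1.  -0.6] TURN -95.83054605048696
time_s: 20.73
eef_pos: [0.5083, -0.1336, 0.1451]
ee_rot: [-63.9, 89.8, -99.7]
force: [-2.6, -2.1, 6.0]
width: 0.277
pos [ 0.5083 -0.1336  0.1451] psi -35.82 down [-0.0005 -0.003  -1.    ] j [-27.    2.4 111.   -0.2  66.5   8.9] w mm 26.0 F [-2.5824 -2.0732  5.9794] T [-0.7296  1.0223 -0.0209] t 20.7333
SHIFT [-1.9  0.9 -1. ] TURN -125.8203958726617
```

```bash
for r in 1; do python3 -m creep '[[0.16,0,0,6,15],[0.16,0,0,6,15],[0.16,0,0,6,15],[0.16,0,0,6,15],[0.16,0,0,6,15],[0,0,0,0,15],[0,0,0,0,15]]'; done; python3 -c "
from h import *
plan([.508,-.1323,.1470],90)"; python3 -m creep '[[0.16,0,0,6,15],[0.16,0,0,6,15],[0.16,0,0,6,15],[0,0,0,0,15],[0,0,0,0,15]]'; python3 -c "
from h import *
plan([.508,-.1323,.1470],90)"
```

```text
time_s: 21.32
eef_pos: [0.508, -0.1337, 0.1443]
ee_rot: [-49.1, 89.8, -114.9]
force: [-4.2, -2.3, 6.0]
width: 0.274
pos [ 0.508  -0.1337  0.1443] psi -65.81 down [-0.0015 -0.0032 -1.    ] j [-27.    2.5 111.   -0.2  66.5  38.9] w mm 25.7 F [-4.1775 -2.3067  5.9892] T [-0.7401  1.3879  0.0266] t 21.3167
SHIFT [-2.7  0.6 -1.3] TURN -155.81117076079443
time_s: 21.73
eef_pos: [0.5078, -0.1337, 0.1438]
ee_rot: [-40.1, 89.8, -123.9]
force: [-4.7, -3.1, 6.6]
width: 0.277
pos [ 0.5078 -0.1337  0.1438] psi -83.81 down [-0.0021 -0.0031 -1.    ] j [-27.    2.5 111.1  -0.2  66.5  56.9] w mm 26.0 F [-4.6986 -3.1028  6.6316] T [-0.7532  1.5748  0.0252] t 21.7333
SHIFT [-3.2  0.4 -1.4] TURN -173.8098133667006
```

```bash
python3 -m creep '[[0.1,0,0,5,15],[0.1,0,0,5,15],[0,0,0,0,15],[0,0,0,0,15]]'; python3 -c "
from h import *
plan([.508,-.1323,.1470],90)"; python3 -m creep '[[0.1,0,0,5,15],[0.1,0,0,5,15],[0,0,0,0,15],[0,0,0,0,15]]'; python3 -c "
from h import *
plan([.508,-.1323,.1470],90)"
```

```text
time_s: 22.07
eef_pos: [0.5077, -0.1336, 0.1435]
ee_rot: [-35.4, 89.8, -129.2]
force: [-5.4, -3.1, 5.8]
width: 0.274
pos [ 0.5077 -0.1336  0.1435] psi -93.81 down [-0.0025 -0.003  -1.    ] j [-27.    2.5 111.1  -0.2  66.5  66.9] w mm 25.8 F [-5.3848 -3.143   5.755 ] T [-0.732   1.6352  0.0283] t 22.0667
SHIFT [-3.5  0.2 -1.4] TURN 176.19489746706506
time_s: 22.4
eef_pos: [0.5076, -0.1335, 0.1433]
ee_rot: [-30.9, 89.8, -134.7]
force: [-5.3, -1.8, 7.0]
width: 0.275
pos [ 0.5076 -0.1335  0.1433] psi -103.80 down [-0.0027 -0.0027 -1.    ] j [-27.    2.5 111.1  -0.2  66.4  76.9] w mm 25.9 F [-5.3125 -1.7721  7.025 ] T [-0.6172  1.6748  0.0589] t 22.4
SHIFT [-3.7  0.1 -1.3] TURN 166.20144116910956
```

```bash
python3 -m creep '[[0.1,0,0,4,15],[0.1,0,0,4,15],[0,0,0,0,15],[0,0,0,0,15]]'; python3 -c "
from h import *
plan([.508,-.1323,.1470],90)"; python3 -m creep '[[0.05,0,0,4,15],[0.05,0,0,4,15],[0,0,0,0,15],[0,0,0,0,15]]'; python3 -c "
from h import *
plan([.508,-.1323,.1470],90)"
```

```text
time_s: 22.73
eef_pos: [0.5076, -0.1334, 0.1434]
ee_rot: [-25.5, 89.8, -137.2]
force: [-4.9, -0.9, 7.7]
width: 0.271
pos [ 0.5076 -0.1334  0.1434] psi -111.76 down [-0.0028 -0.0026 -1.    ] j [-27.    2.5 111.1  -0.2  66.5  84.8] w mm 25.5 F [-4.8736 -0.8886  7.7111] T [-0.4019  1.801   0.2368] t 22.7333
SHIFT [-3.6 -0.1 -1.2] TURN 158.2414352424941
time_s: 23.07
eef_pos: [0.5076, -0.1332, 0.1433]
ee_rot: [-22.2, 89.8, -141.8]
force: [-7.2, -0.8, 8.9]
width: 0.279
pos [ 0.5076 -0.1332  0.1433] psi -119.68 down [-0.003  -0.0024 -1.    ] j [-27.    2.5 111.1  -0.2  66.5  92.8] w mm 26.3 F [-7.151  -0.8497  8.9068] T [-0.1604  1.7763  0.6489] t 23.0667
SHIFT [-3.7 -0.1 -1. ] TURN 150.32153119502044
```

The torque climbed to 0.65 N m with z level at 0.1433 m, so the plug is firmly home after about 210° of tool turn (including slack). I back off 8° to relieve the windup, lift out, and check.

```bash
python3 -m creep '[[0,0,0,-4,15],[0,0,0,-4,15],[0,0,0,0,15],[0,0,0,0,15],[-3,0,0,0,15],[-5,0,0,0,15],[-8,0,0,0,15],[-15,0,0,0,15],[-25,0,0,0,15],[-25,0,0,0,15]]'; python3 -m creep '[[-25,0,0,0,15],[0,0,0,0,15],[0,0,0,0,15],[0,0,0,0,15]]'; python3 -c "
from h import *
plan([.5012,.166,.249])
s=avg('side');cv2.imwrite('pics/s_u.png',s)
t=avg('top')
cv2.imwrite('pics/u1.png',np.hstack([crop(s,315,115,50,80,7),crop(t,365,200,55,80,7)]))"
```

```text
time_s: 23.9
eef_pos: [0.5082, -0.1319, 0.2242]
ee_rot: [-143.6, 89.9, 104.6]
force: [-0.2, 0.5, -1.5]
width: 0.274
time_s: 24.23
eef_pos: [0.5079, -0.132, 0.2472]
ee_rot: [-113.2, 89.9, 135.0]
force: [-0.1, -0.1, -1.6]
width: 0.275
pos [ 0.5079 -0.132   0.2472] psi -111.85 down [-0.0009  0.0009 -1.    ] j [-27.   -4.  106.1   0.   78.   84.9] w mm 25.8 F [-0.0646 -0.1294 -1.567 ] T [ 0.0338  0.1575 -0.0778] t 24.2333
SHIFT [  -1.5 -117.2 -274.1] TURN None
```

View pics/u1.png

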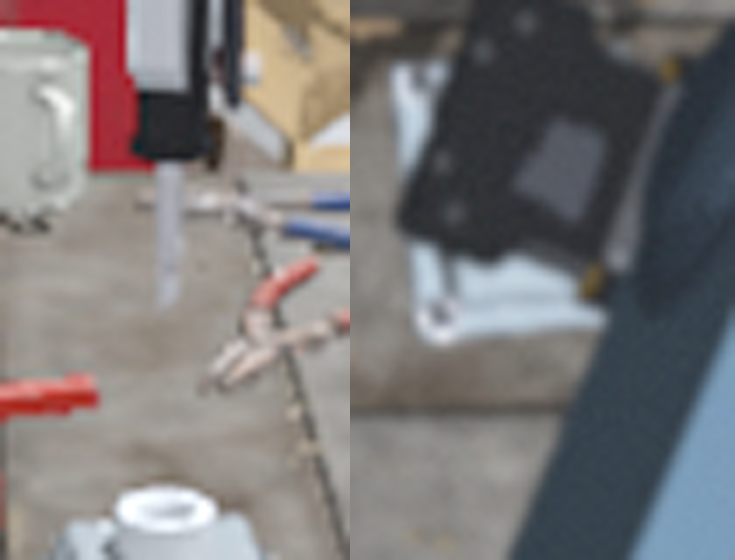

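The side view shows the driver leaning a little in the grip: shank top at crop (172,165), tip at (167,305). I work out the tip offset to aim it in the hole.

```bash
python3 -c "
from h import *
p=arm.get_state()['eef_pos']
for dx in(0,.002,.004,.006): print(dx,proj('side',p+[dx,0,-.1084]),proj('side',p+[0,dx,-.1084]))
print(proj('side',p+[0,0,-.052]))
print((167.5)/7-.5+315,305.5/7-.5+115, 172.5/7-.5+315,160.5/7-.5+115)
g=cv2.cvtColor(cv2.imread('pics/s_u.png'),cv2.COLOR_BGR2GRAY)
for v in range(140,160,2): print(v,g[v,332:346])
"
```

```text
0 (np.float64(338.9219194610349), np.float64(157.73539726460345)) (np.float64(338.9219194610349), np.float64(157.73539726460345))
0.002 (np.float64(338.184326349005), np.float64(157.74241638722646)) (np.float64(338.9695523807989), np.float64(157.98075127598992))
0.004 (np.float64(337.4466982401884), np.float64(157.74943584288775)) (np.float64(339.0173289078318), np.float64(158.2268449988964))
0.006 (np.float64(336.70903513209436), np.float64(157.75645563161103)) (np.float64(339.0652496925509), np.float64(158.47368178357917))
(np.float64(339.2975167183851), np.float64(137.60616129182424))
338.42857142857144 158.14285714285714 339.14285714285717 137.42857142857142
140 [135 134 135 135 131 151 169 174 166 145 135 140 142 141]
142 [144 141 145 159 164 161 168 172 161 163 170 166 178 179]
144 [141 141 120 116 124 149 169 173 162 158 161 175 186 177]
146 [144 144 146 147 145 156 168 172 158 139 134 139 143 143]
148 [143 141 143 146 146 155 168 171 168 157 150 152 153 157]
150 [150 148 150 152 154 159 168 168 176 167 157 158 156 156]
152 [155 152 152 152 151 158 163 162 164 159 156 149 151 155]
154 [157 157 157 157 156 163 167 171 168 160 158 158 157 156]
156 [149 149 150 153 151 159 174 181 168 152 152 151 150 150]
158 [157 157 154 152 151 160 167 162 153 149 150 148 145 142]
```

```bash
python3 -m creep '[[0,-8,-20,0,15],[0,-15,-35,0,15],[0,-15,-35,0,15],[0,-15,-35,0,15],[0,-15,-35,0,15],[0,-15,-35,0,15],[0,-15,-35,0,15],[0,-10,-25,0,15],[0,-7,-15,0,15],[0,0,0,0,15]]'; python3 -m creep '[[0,0,0,0,15],[0,0,0,0,15]]';python3 -c "
from h import *
plan([.500,.165,.185])"
```

```text
time_s: 25.67
eef_pos: [0.5015, 0.1638, 0.248]
ee_rot: [-159.7, 90.0, 88.7]
force: [1.6, 0.5, -1.9]
width: 0.274
time_s: 25.83
eef_pos: [0.5021, 0.1604, 0.2479]
ee_rot: [12.5, 90.0, -99.4]
force: [-0.4, 0.4, -1.5]
width: 0.271
pos [0.5021 0.1604 0.2479] psi -111.87 down [-0.0001 -0.0004 -1.    ] j [  5.4  -3.8 105.8  -0.   78.  117.3] w mm 25.5 F [-0.4372  0.4485 -1.4882] T [-0.0187  0.1611 -0.0106] t 25.8333
SHIFT [62.9 -3.7 -3.5] TURN None
```

```bash
python3 -m creep '[[0,-3.7,-3.5,0,15],[10,0,0,0,15],[20,0,0,0,15],[20,0,0,0,15],[11,0,0,0,15],[0,0,0,0,15],[0,0,0,0,15]]';python3 -c "
from h import *
plan([.500,.165,.165])
s=avg('side');cv2.imwrite('pics/s_v.png',s)
cv2.imwrite('pics/v1.png',crop(s,320,180,60,80,7))"
```

```text
time_s: 26.42
eef_pos: [0.4996, 0.1653, 0.1864]
ee_rot: [-62.5, 89.9, -174.4]
force: [-0.4, 0.1, -0.6]
width: 0.274
pos [0.4996 0.1653 0.1864] psi -111.89 down [-0.0014 -0.0001 -1.    ] j [  5.9  -0.4 109.2   0.   71.3 117.8] w mm 25.8 F [-0.4375  0.0577 -0.5971] T [0.0661 0.1456 0.0271] t 26.4167
SHIFT [21.4  0.5  0.1] TURN None
```

View pics/v1.png

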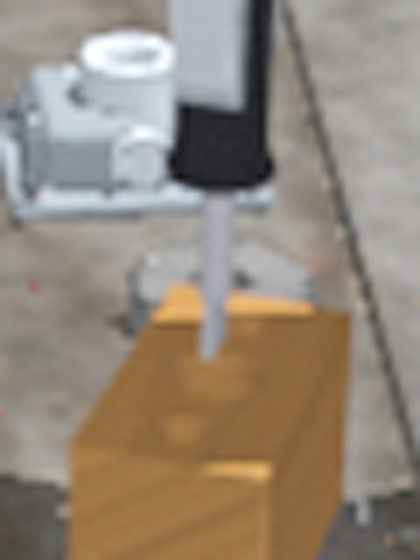

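The tip is at crop (208,358), about 3 mm toward +x of the hole centre (hole disc at (218,377)) once dropped. I shift 2.5 mm in −x and lower in.

```bash
python3 -m creep '[[0,-2.3,0.9,0,15],[5,0,0,0,15],[6,0,0,0,15],[6,0,0,0,15],[5,0,0,0,15],[0,0,0,0,15]]';python3 -c "
from h import *
plan([.500,.165,.125])"; python3 -m creep '[[8,0,0,0,15],[10,0,0,0,15],[8,0,0,0,15],[5,0,0,0,15],[0,0,0,0,15],[0,0,0,0,15]]';python3 -c "
from h import *
plan([.500,.1655,.120])"
```

```text
time_s: 27.22
eef_pos: [0.4963, 0.1655, 0.1631]
ee_rot: [-62.3, 89.8, -174.2]
force: [0.4, 0.5, -1.6]
width: 0.276
pos [0.4963 0.1655 0.1631] psi -111.85 down [-0.0032 -0.0003 -1.    ] j [  6.    0.9 110.5   0.   68.8 117.9] w mm 26.0 F [ 0.4404  0.4566 -1.6061] T [0.0431 0.1616 0.0125] t 27.2167
SHIFT [38.1  3.7 -0.9] TURN None
time_s: 27.72
eef_pos: [0.4972, 0.1656, 0.1334]
ee_rot: [-59.9, 89.9, -171.8]
force: [-1.4, 0.1, -1.1]
width: 0.274
pos [0.4972 0.1656 0.1334] psi -111.85 down [-0.0009 -0.0001 -1.    ] j [  6.    3.2 111.6  -0.   65.3 117.9] w mm 25.7 F [-1.4298  0.1188 -1.0942] T [ 0.0426  0.0909 -0.0526] t 27.7167
SHIFT [13.4  2.7 -0.9] TURN None
```

```bash
python3 -m creep '[[3,2.3,-0.9,0,15],[4,0,0,0,15],[3,0,0,0,15],[2,0,0,0,15],[0,0,0,0,15],[0,0,0,0,15]]';python3 -c "
from h import *
plan([.500,.1655,.119])"; python3 -m creep '[[1,0,0,0,15],[1,0,0,0,15],[0,0,0,0,15],[0,0,0,0,15]]';python3 -c "
from h import *
plan([.500,.1655,.119])"
```

```text
time_s: 28.22
eef_pos: [0.4998, 0.1656, 0.1218]
ee_rot: [-57.2, 90.0, -169.0]
force: [0.3, 0.5, -1.3]
width: 0.269
pos [0.4998 0.1656 0.1218] psi -111.85 down [-0.0003 -0.0001 -1.    ] j [  6.    4.4 111.6  -0.   64.  117.8] w mm 25.3 F [ 0.2531  0.4556 -1.2783] T [ 0.0147  0.1504 -0.0481] t 28.2167
SHIFT [2.8 0.2 0. ] TURN None
time_s: 28.55
eef_pos: [0.4999, 0.1657, 0.1199]
ee_rot: [20.2, 90.0, -91.7]
force: [-0.2, -0.5, -1.5]
width: 0.273
pos [0.4999 0.1657 0.1199] psi -111.85 down [-0. -0. -1.] j [  6.    4.6 111.7  -0.   63.7 117.8] w mm 25.7 F [-0.1768 -0.5318 -1.5001] T [-0.0342  0.168   0.017 ] t 28.55
SHIFT [0.9 0.2 0.1] TURN None
```

Almost down. I ease on the last millimetre, release to 60 mm, then retract upward.

```bash
python3 -m creep '[[0.8,0,0,0,15],[0.7,0,0,0,15],[0,0,0,0,15],[0,0,0,0,15]]'; python3 -m creep '[[0,0,0,0,60],[0,0,0,0,60],[0,0,0,0,60],[0,0,0,0,60],[0,0,0,0,60],[-10,0,0,0,60],[-25,0,0,0,60],[-30,0,0,0,60],[-30,0,0,0,60],[-30,0,0,0,60]]';python3 -m creep '[[-25,0,-20,0,60],[0,0,-35,0,60],[0,0,-35,0,60],[0,0,-35,0,60],[0,0,-35,0,60],[0,0,-35,0,60],[0,0,-35,0,60],[0,0,-20,0,60],[0,0,0,0,60],[0,0,0,0,60]]';python3 -c "
from h import *
plan([.500,.1655,.119])
s=avg('side');t=avg('top');cv2.imwrite('pics/s_f.png',s);cv2.imwrite('pics/t_f.png',t)
cv2.imwrite('pics/f1.png',np.hstack([crop(s,310,170,70,100,5),crop(t,225,140,90,100,5)]))"
```

```text
time_s: 28.88
eef_pos: [0.4999, 0.1657, 0.1184]
ee_rot: [-55.1, 90.0, -167.0]
force: [-0.0, 0.4, -0.7]
width: 0.274
time_s: 29.72
eef_pos: [0.4997, 0.1656, 0.2456]
ee_rot: [117.6, 90.0, 5.8]
force: [1.0, 0.1, 0.3]
width: 0.639
time_s: 30.55
eef_pos: [0.5928, 0.3982, 0.2685]
ee_rot: [-2.5, 90.0, -114.3]
force: [0.1, -1.1, 0.3]
width: 0.641
pos [0.5928 0.3982 0.2685] psi -111.78 down [-0.0002 -0.0005 -1.    ] j [ 24.8  20.8  76.3  -0.   82.9 136.6] w mm 60.2 F [ 0.1344 -1.1327  0.3299] T [ 0.0074  0.1816 -0.0288] t 30.55
SHIFT [149.7   0.2 250.5] TURN None
```

View pics/f1.png

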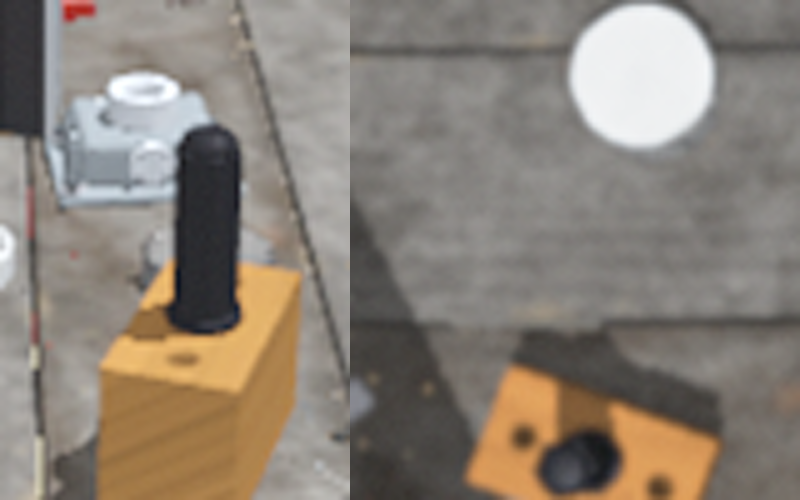

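The driver is upright with its collar on the stand: side cap (209,135), collar (204,318). The piston in the top view is in place. One last numeric check on the slot angle and the bystanders before handing in.

```bash
python3 -c "
from h import *
print('driver cap',tri(225+(570-350+.5)/5-.5,140+465.5/5-.5,310+209.5/5-.5,170+137/5-.5))
a=cv2.imread('pics/t_avg.png',0).astype(float)
b=cv2.imread('pics/t_f.png',0).astype(float)
for n,u,v in(('gear',339,237),('bearing',344,188),('piston',283,155)):
  T=a[v-20:v+20,u-20:u+20].astype(np.float32);r=cv2.matchTemplate(b[v-26:v+26,u-26:u+26].astype(np.float32),T,cv2.TM_CCOEFF_NORMED);m=cv2.minMaxLoc(r);print(n,'shift px',m[3][0]-6,m[3][1]-6,round(m[1],3))
big=cv2.resize(b,None,fx=10,fy=10,interpolation=cv2.INTER_CUBIC)
yy,xx=np.mgrid[0:4000,0:6400]; X=(xx+.5)/10-.5;Y=(yy+.5)/10-.5
m=np.hypot(X-392.3,Y-227.4)<3.8
for k in(20,30,40):
  w=m&(big<np.percentile(big[m],k)); e,V=np.linalg.eigh(np.cov(X[w],Y[w])); v=V[:,1]
  p=atz('top',392,227,.04);q=atz('top',392+v[0]*4,227+v[1]*4,.04);print(e,np.degrees(np.arctan2(*(q-p)[1::-1]))%180)
"
```

```text
driver cap (array([0.5021, 0.1636, 0.1566]), np.float64(0.0011516745090066987))
gear shift px 0 0 0.999
bearing shift px 0 0 0.999
piston shift px 0 0 1.0
[0.4962 4.3353] 83.26621182259093
[0.6329 4.5382] 84.27099578615574
[0.8481 4.763 ] 85.29535705774585
```

```bash
python3 -c "
from plant import arm
print(arm.sign_off(), arm.get_state()['time_s'])"
```

```text
the job is handed in; nothing more can be done
the job is handed in; nothing more can be done
```

The plug is screwed home, the driver is hanging back in the big hole of its stand, released, and the job is handed in. It took about 31 s of the 72 s allowed. No verdict was reported, so the points below are my own checks.

- **Regrasp:** My first close landed on the handle's corners (29.4 mm instead of 26 mm). The next grip, on flats, would have run the last joint out of range. I set the driver back in the stand and regrasped it along the blade's width.
- **Seating:** The blade touched bottom about 11.4 mm below the rim. That is deeper than the plug's top can sit, so it was in the slot.
- **Plug home:** I turned it clockwise, lowering with it, until the height levelled off and the torque rose to 0.65 N m. The final picture shows the slot turned by about 185° in all, close to the top of the expected range (about 183°). I inferred home from these signs. I did not measure the plug's depth in a picture.
- **Driver:** The last pictures show it upright, with its collar on the stand. Its top is within about 3 mm of where it started.
- **Bystanders:** The gear, bearing and piston show no shift in the top view. The gripper is clear of everything.
- **Disagreements:** At the stop, the arm's height put the tip about 16.1 mm below the rim, where 15.8 mm was expected, which is within calibration. The driver leaned slightly in the grip after screwing, so I offset its approach to the stand to allow for that.

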